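# Slide a spread snap ring down an axle stub to its groove

## Robot

A 6-joint arm with a two-finger parallel gripper is mounted at the origin on the work surface. World frame = base frame: x ahead of the robot, y to its left, z up, the work surface at z = 0. Lengths are in m, angles in rad, forces in N, time in s.
With the tool pointing down it reaches from about 0.3 to 0.775 m from the base axis. Payload 14.6 kg.
Tool frame: the origin (TCP) lies on the centre line of the jaws, within the pads' length; the fingertips stand tips_ahead ahead of it and the grasp point (between the pads) lies 5 mm behind it (tips_ahead is the distance from the TCP to the fingertips, in m); z points along the fingers, y is the line along which they close (so a half turn about z gives the same grasp; the last joint's range is limited). The gripper opens to 94 mm and grips with 3 to 60 N. Pads are 16 mm wide; open, the fingers measure 119 mm over their backs; the gripper's body (75 mm by 177 mm) begins 78 mm behind the grasp point.
Start: joints at [-0.067, 0.3, 1.521, -0, 1.321, -0.067], TCP at [0.55, -0, 0.219] pointing down, gripper open.
Joint ranges: [-3.03, 3.03], [-0.79, 2.21], [0.23, 2.52], [-1.04, 4.18], [0, 3.07], [-2.55, 2.55]. Speed limits (rad/s): [2.22, 2.22, 2.57, 3.14, 3.14, 3.14].

## Interface

Orientations are given as a 3x3 rotation matrix whose columns are the frame's x, y, z axes.
In Python, from plant import * gives the robot as it stands.
- The arm moves only by the tool step_arm, never from a script. Its argument "targets" is a list of rows, each an object of numbers: "x", "y", "z": the shift along the tool's x, y, z in cm; "wx", "wy", "wz": the turn, a rotation vector about the tool's x, y, z in degrees. In form: [{"x": .., "y": .., "z": .., "wx": .., "wy": .., "wz": ..}, ...]. A call has 1 to 20 rows; each row is the pose to reach, as a shift and turn from the pose commanded when the call began, along the tool's axes at that moment; what a row does not reach only later rows make up. A row lasts 1/12 s, in which the tool goes at most 41.7 mm and 7.16 degrees, less where a joint would pass 70% of its speed; a pose out of reach is approached as far as the arm can. A call with a gripper value outside its range is refused whole. "hand" is the closure, from 0 (fully open) to 1 (shut), set as the call begins (left out, the last holds). The fingers move at their own pace and stop on an object; "squeeze" is the grip in N (left out, the last holds). Time passes only in rows, so rows that repeat a pose let the fingers close. It gives the time, the measured TCP pose, the force, the opening and the grip force at its end, in the units of the state.
- observe(): the state, without advancing time (a new reading comes with each control period).
- capture(name): name is "scene" or "side" or "wrist"; returns (picture, depth): 420x560x3 uint8, red, green, blue; 420x560 float32, m along the optical axis (not along the pixel's ray), 0 where there is no reading.
- camera_model(name): a dict with "K" (3x3 intrinsics, pixels), "k1" (the pictures are not rectified: a ray, as slopes to the right and down, at radius r is drawn at 1 + k1 r^2 times it, then the intrinsics apply), "view" (4x4, takes a point from world to camera coordinates). Camera axes: x right, y down, z forward; pixel columns grow to the right and rows downward; lengths in m; the calibration is good to about 2 mm. A picture is of the moment at which its call begins: read the wrist's pose just before it. camera_model takes no time and is no camera call; for the wrist camera it gives the pose at the moment of the call.
- close_job(): hands the job in; it is judged then, once.
The state is a dict: "clock": time; "q": joint angles; "qd": joint speeds; "joint_torque": joint torques, N m; "position": TCP position; "ee_rot": TCP orientation; "ft_force": force on the tool from outside, world axes, zero at the start; "torque": the same for the moment, N m; "opening": finger opening in m; "gripper_force": force on a finger pad.
Only numpy, scipy, OpenCV 4.12 (cv2) and the standard library are available. Lean on these libraries where they do the work, as an engineer would, in place of code of your own. Each camera call takes 0.05 s, during which the arm holds its last target. There are 200 camera calls.

## Task

Squeeze the circlip pliers that lie on the wooden rest so that the snap ring on their tips is fully spread, bring the ring over the top of the axle stub standing in the vise and slide it level down the shaft until it hangs at the height of the groove, clear of the bearing below. Finish while holding: the program ends with the pliers still gripped, the ring kept spread around the groove and not let go. Leave the other things on the bench where they are.

Things in the scene. Friction and masses are not known exactly. Their poses are not given: they have to be found in the camera images.
- pliers: circlip pliers lying flat on the wooden rest, a dark steel snap ring already hooked on their two jaw tips. 190 mm long, 240 with the ring; 0.28 to 0.34 kg, mass centre about x = -30 mm. Origin under the pivot (boss 22 mm across, 27 high), level with the ring's underside; +x to jaws and ring, +y to the left handle, +z up. Squeezing the handles together spreads jaws and ring
- grip (a point): where to squeeze: midway between the two black handles, x = -60, z = 14 mm in the pliers' frame (axes as theirs). Handles are bars 9 mm thick from x = -34 to -135 mm, upright outer faces z = 6 to 22 mm. Here the outer faces are 60 mm apart relaxed, 33 mm fully squeezed (then parallel). Spring: 5 N on each handle starts it, 11 N holds it fully squeezed at the built-in stop; more does no harm
- ring (a point): centre of the snap ring's hole at mid-thickness: x = 77.4, z = 2 mm in the pliers' frame (137.4 mm ahead of grip, 12 mm lower; axes as the pliers'). Ring 4 mm thick, 5 mm wide, about 56 mm outside. Spread fully, the hole is round, 46 mm; relaxed only 36 mm wide, too tight for the stub. Its gap, towards the pivot, stays under 20 mm: it goes on only over the stub's top end
- handle_l (a joint): turn of one handle (the other mirrors it): 0 rad relaxed, 0.22 rad fully squeezed, ring fully spread. From about 0.10 rad the hole clears the stub; radial play is 3 mm at 0.22 and 1.4 mm at 0.15
- vise: low grey machine vise fixed to the bench, base 220 x 100 mm, screw towards its own -x, all below 80 mm; its jaws hold the axle stub upright. Origin on the stub's axis at bench level, +z up. On the stub sits a dark bearing 68 mm across, top face 106 mm above the bench; above it the bare steel shaft, 40 mm thick
- groove (a point): centre of the ring groove on the stub's axis: 116 mm above the bench, 10 mm above the bearing's top face, 34 mm below the stub's top. The groove is a neck 36 mm thick and 7 mm high; +z up the stub
- stub_top (a point): centre of the stub's top end, 150 mm above the bench; the last 5 mm are bevelled from 40 down to 29 mm thick
- rest: fixed wooden rest under the pliers. Origin at bench level under their pivot, +x along the pliers as they start (their origin 30 mm up). Front block 30 mm high, 70 wide, x = -18 to 112 mm; rear bar 36 high, 120 wide, x = -132 to -112 mm; between them only a strip 30 wide, 8 high on the centre line, so fingers can go down beside the handles
- plain_pin: bystander: plain steel pin standing upright, 36 mm thick and 60 mm tall, no groove, loose on the bench; origin at the centre of its underside
- bearing: bystander: loose dark bearing ring lying flat, 56 mm outside, 26 mm bore, 14 mm high; origin at the centre of its underside
- wrench: bystander: steel wrench 160 mm long, lying flat; origin near its middle, underside
- screwdriver: bystander: screwdriver 190 mm long, black handle, lying flat; origin near its middle, underside
- plain_pliers: bystander: ordinary flat-nosed pliers lying flat straight on the bench, about 160 mm long and 13 mm high, no ring on the jaws; origin under the pivot
- oil_jar: bystander: amber glass jar, 72 mm thick and 100 mm tall, at one side of the bench; origin at the centre of its underside
- spray_can: bystander: metal can, 60 mm thick and 170 mm tall, at the other side; origin at the centre of its underside

How it is judged:
By the outcome, as a careful person would: the job done as asked, in the order asked, and still so for the second after the job is handed in, while the arm keeps its last pose, push and grip.
It also fails if it takes over 45 s, if anything falls off the work surface, if the arm or the gripper's body presses on something with over 40 N, if the wrist force passes 120 N, or if a joint passes its speed limit or range.

## Working session

There is one attempt and no reset: what is moved stays moved. The work goes in short steps, Python scripts to look and compute and a tool call to move; the robot and the scene stay as the last step left them, time stands still between calls to the robot, and variables do not carry over. Pictures are saved under pics/ and viewed, at most 10 in all, crops included, and the job is handed in when it is done.

Besides the shell and the picture viewer there is one more tool, called after "Request:" in YAML: its name, and indented under it one key for each argument. step_arm: Moves the arm, as the interface text tells. Its arguments: {"type":"object","properties":{"targets":{"type":"array"},"hand":{"type":"number"},"squeeze":{"type":"number"}},"required":["targets"]}

```bash
mkdir -p pics; cat > h.py <<'E'
from plant import *
import numpy as np, cv2
def pts(name):
    m=camera_model(name); im,d=capture(name)
    K=np.array(m["K"]);V=np.array(m["view"]);k1=m["k1"]
    h,w=d.shape; u,v=np.meshgrid(np.arange(w),np.arange(h))
    x=(u-K[0,2])/K[0,0]; y=(v-K[1,2])/K[1,1]
    a,b=x.copy(),y.copy()
    for _ in range(15):
        s=1+k1*(a*a+b*b); a=x/s;b=y/s
    c=np.stack([a*d,b*d,d],-1)
    P=(c-V[:3,3])@V[:3,:3]
    P[d==0]=np.nan
    return im,d,P,m,np.stack([a,b,np.ones_like(a)],-1)@V[:3,:3],-V[:3,:3].T@V[:3,3]
E
python3 - <<'E'
from h import *
s=observe(); print({k:np.round(v,3).tolist() for k,v in s.items()}); 
import plant; print([n for n in dir(plant) if n[0]!='_'])
for n in ["scene","side"]:
    im,d,P,m,R,C=pts(n); cv2.imwrite(f"pics/{n}0.png",im[:,:,::-1]); np.savez(f"{n}0.npz",im=im,P=P,R=R,C=C); print(n,C,m["k1"],np.array(m["K"])[0,0])
E
```

```text
{'clock': 0.0, 'q': [-0.067, 0.301, 1.522, 0.0, 1.321, -0.067], 'qd': [-0.001, -0.001, -0.0, -0.001, 0.001, 0.0], 'joint_torque': [-0.002, -53.181, -35.274, 0.071, 0.024, -0.0], 'position': [0.55, 0.0, 0.219], 'ee_rot': [[-0.0, 1.0, -0.001], [1.0, 0.0, 0.0], [0.0, -0.001, -1.0]], 'ft_force': [0.764, 0.518, 0.299], 'torque': [-0.014, -0.006, 0.005], 'gripper_force': 0.0, 'opening': 0.094}
['Unreachable', 'camera_model', 'capture', 'close_job', 'observe', 'tips_ahead']
scene [1.02564897 0.54451208 1.15685436] 0.02476299970256337 500.16748106540444
side [-0.10361851  0.93136491  1.16814331] -0.0691978771267109 488.1834736550811
```

View pics/scene0.png

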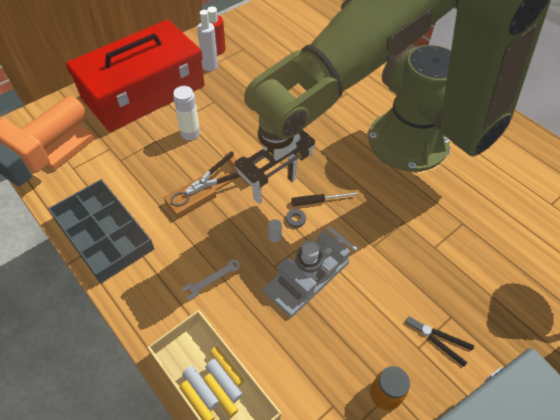

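View pics/side0.png

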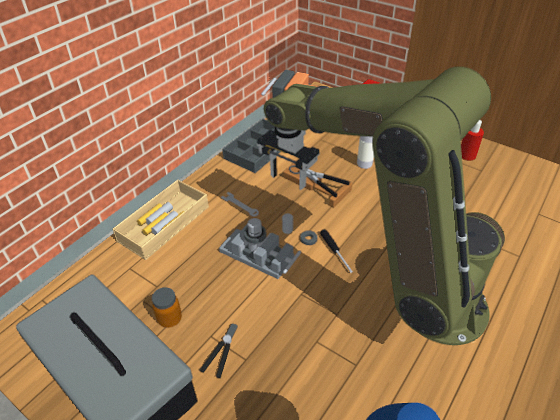

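The scene view shows the pliers on the rest around (200,185), with the ring at (179,198), the stub in the vise at (311,248) and the pin at (275,230). The side view shows the pliers at (320,180) and the stub at (254,228).

```bash
python3 - <<'E'
from h import *
for n,bs,bp in [("scene",(285,225,340,280),(155,140,275,220)),("side",(235,210,280,260),(285,160,360,210))]:
    z=np.load(n+"0.npz");P=z["P"];im=z["im"].astype(int)
    x0,y0,x1,y1=bs; Q=P[y0:y1,x0:x1].reshape(-1,3)
    h=np.histogram(Q[:,2],bins=np.arange(0,.18,.006)); print(n,h[0])
    T=Q[(Q[:,2]>.140)&(Q[:,2]<.158)]; print("stub",len(T),np.nanmedian(T,0).round(4),((T.max(0)+T.min(0))/2).round(4),(T.max(0)-T.min(0)).round(4))
    T=Q[(Q[:,2]>.098)&(Q[:,2]<.112)]; print("bearing top",len(T),((T.max(0)+T.min(0))/2).round(4),(T.max(0)-T.min(0)).round(4))
    x0,y0,x1,y1=bp; Q=P[y0:y1,x0:x1]; I=im[y0:y1,x0:x1]
    sat=I.max(-1)-I.min(-1)
    m=(sat<45)&(Q[...,2]>.025)&(Q[...,2]<.075)
    T=Q[m]; print("pl",len(T),T.min(0),T.max(0))
    c=cv2.resize(im[y0:y1,x0:x1].astype(np.uint8)[:,:,::-1],None,fx=6 if n=="scene" else 8,fy=6 if n=="scene" else 8,interpolation=2); cv2.imwrite(f"pics/{n}crop.png",c)
    # top-down raster of neutral pts
    pp=T[:,:2]; c0=pp.mean(0); w,v=np.linalg.eigh(np.cov((pp-c0).T)); print(c0,v[:,1],w**.5)
E
```

```text
scene [496  29  17  71  62  44  67 116 123  98 218  78 373 110   3  25  39 217
  87  12  21  19  19  60 149  13   0   0   0]
stub 213 [0.5679 0.155  0.1462] [0.5676 0.1543 0.1461] [0.0399 0.0387 0.0113]
bearing top 321 [0.5689 0.1529 0.1047] [0.0676 0.0687 0.0134]
pl 617 [ 0.4810183  -0.2721808   0.02510216] [ 0.71265995 -0.19266867  0.06144326]
[ 0.59808551 -0.23497   ] [-0.9999565  -0.00932731] [0.01944047 0.05777258]
side [486  74  16  60  45  27  61 111  70  68  86  83 295 109   4  24  29 111
  74  14  15  21  18  34  78  17   0   0   0]
stub 121 [0.5641 0.1541 0.1467] [0.5651 0.1515 0.1466] [0.041  0.0406 0.0131]
bearing top 196 [0.5655 0.1525 0.1052] [0.0699 0.0708 0.0136]
pl 369 [ 0.47742315 -0.42968451  0.02502232] [ 0.7135185  -0.18295472  0.06343577]
[ 0.56943267 -0.23674656] [-0.99969128 -0.02484645] [0.03091048 0.05745852]
```

View pics/scenecrop.png

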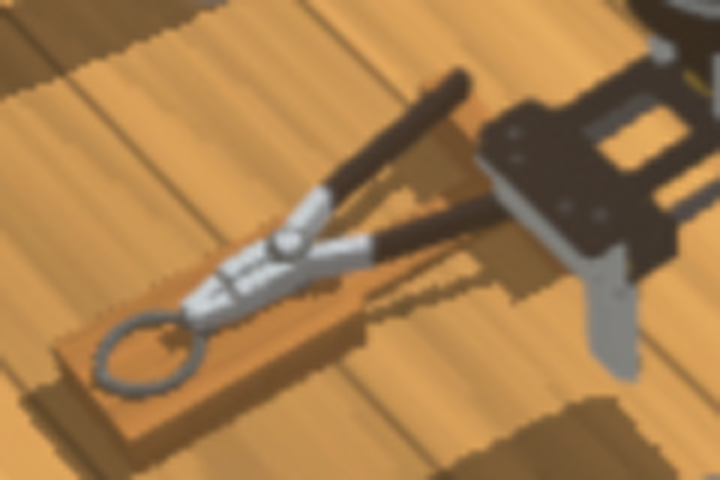

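The crop shows the ring centred near full-frame (180,199), the boss near (203,180), and handles diverging to the right. The right handle is partly hidden by the gripper, so I'll do rough estimates and then move the wrist camera above.

```bash
python3 - <<'E'
from h import *
print(tips_ahead)
z=np.load("scene0.npz");R=z["R"];C=z["C"]
def ray(u,v,h):
    r=R[int(round(v)),int(round(u))]; return (C+r*(h-C[2])/r[2]).round(4)
f=lambda a,b:(155+a/6,140+b/6)
for nm,a,b,h in [("ring",150,355,.033),("boss",287,243,.055),("lh end",458,82,.052),("lh start",330,195,.052),("rh start",372,245,.052)]: print(nm,ray(*f(a,b),h))
print("stub ellipse", ray(311,243,.15))
E
```

```text
0.014
ring [ 0.6865 -0.2373  0.033 ]
boss [ 0.6068 -0.236   0.055 ]
lh end [ 0.4869 -0.265   0.052 ]
lh start [ 0.5737 -0.2491  0.052 ]
rh start [ 0.5776 -0.2104  0.052 ]
stub ellipse [0.5571 0.1455 0.15  ]
```

```bash
python3 - <<'E'
from h import *
m=camera_model("wrist");V=np.array(m["view"]);s=observe()
E=np.array(s["ee_rot"]);C=-V[:3,:3].T@V[:3,3]
print("cam in tool",E.T@(C-s["position"]),"optical axis in tool",E.T@V[2,:3],"img right in tool",E.T@V[0,:3],m["K"][0][0])
E
```

```text
cam in tool [ 0.0719503  -0.0006389  -0.16413075] optical axis in tool [-2.49436118e-01  5.66499607e-04  9.68391090e-01] img right in tool [ 2.38550528e-04  9.99999834e-01 -5.23545085e-04] 291.4161338388128
```

Request:
step_arm:
  targets:
    - {"x":-3,"wz":7}
    - {"x":-7,"wz":14}
    - {"x":-11,"wz":21}
    - {"x":-15,"wz":28}
    - {"x":-18,"wz":35}
    - {"x":-21,"wz":42}
    - {"x":-23.6,"wz":49}
    - {"x":-23.6,"wz":56}
    - {"x":-23.6,"wz":63}
    - {"x":-23.6,"wz":70}
    - {"x":-23.6,"wz":77}
    - {"x":-23.6,"wz":84}
    - {"x":-23.6,"y":-0.3,"wz":90}
    - {"x":-23.6,"y":-0.3,"wz":90}
    - {"x":-23.6,"y":-0.3,"wz":90}
  hand: 0

```text
invalid input
```

Request:
step_arm:
  targets:
    - {"x":-3,"y":0,"z":0,"wx":0,"wy":0,"wz":7}
    - {"x":-7,"y":0,"z":0,"wx":0,"wy":0,"wz":14}
    - {"x":-11,"y":0,"z":0,"wx":0,"wy":0,"wz":21}
    - {"x":-15,"y":0,"z":0,"wx":0,"wy":0,"wz":28}
    - {"x":-18,"y":0,"z":0,"wx":0,"wy":0,"wz":35}
    - {"x":-21,"y":0,"z":0,"wx":0,"wy":0,"wz":42}
    - {"x":-23.6,"y":0,"z":0,"wx":0,"wy":0,"wz":49}
    - {"x":-23.6,"y":0,"z":0,"wx":0,"wy":0,"wz":56}
    - {"x":-23.6,"y":0,"z":0,"wx":0,"wy":0,"wz":63}
    - {"x":-23.6,"y":0,"z":0,"wx":0,"wy":0,"wz":70}
    - {"x":-23.6,"y":0,"z":0,"wx":0,"wy":0,"wz":77}
    - {"x":-23.6,"y":0,"z":0,"wx":0,"wy":0,"wz":84}
    - {"x":-23.6,"y":-0.3,"z":0,"wx":0,"wy":0,"wz":90}
    - {"x":-23.6,"y":-0.3,"z":0,"wx":0,"wy":0,"wz":90}
    - {"x":-23.6,"y":-0.3,"z":0,"wx":0,"wy":0,"wz":90}
  hand: 0

```text
clock: 1.35
position: [0.5469, -0.236, 0.2192]
ee_rot: [[1.0, 0.003, -0.0], [0.003, -1.0, 0.0], [-0.0, -0.0, -1.0]]
ft_force: [0.0, 0.3, 0.9]
opening: 0.0942
gripper_force: 0.0
```

```bash
python3 - <<'E'
from h import *
for n in ["wrist","scene"]:
    im,d,P,m,R,C=pts(n); np.savez(f"{n}1.npz",im=im,P=P,R=R,C=C); cv2.imwrite(f"pics/{n}1.png",im[:,:,::-1])
E
```

```text
(no output)
```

View pics/wrist1.png

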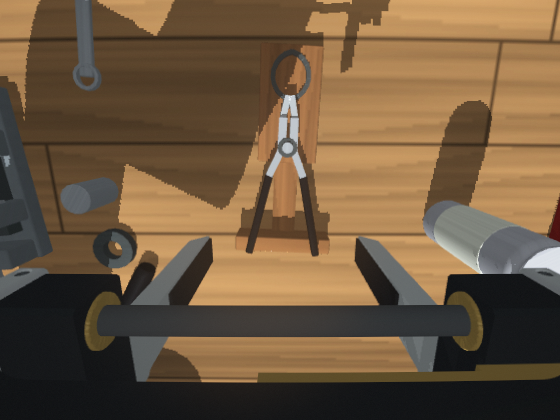

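Wrist view: ring at (291,75), boss (288,148), handle ends (250,252) and (314,254), spray can at right (470,240). I'll measure these, including whether the gripper body clears the can.

```bash
python3 - <<'E'
from h import *
z=np.load("wrist1.npz");R=z["R"];C=z["C"];P=z["P"];im=z["im"].astype(np.uint8)
def ray(u,v,h):
    r=R[int(round(v)),int(round(u))]; return (C+r*(h-C[2])/r[2])
g=cv2.cvtColor(im,cv2.COLOR_RGB2HSV)
# ring/handles mask: low saturation inside the pliers box
m=((im.max(-1).astype(int)-im.min(-1)<35)).astype(np.uint8)
m[:, :235]=0;m[:,330:]=0;m[262:]=0;m[:40]=0
rg=m.copy();rg[95:]=0
ys,xs=np.nonzero(rg); Q=np.array([ray(u,v,.034) for u,v in zip(xs,ys)])[:,:2]
c,rad=cv2.minEnclosingCircle((Q*1000).astype(np.float32)); print("ring",len(Q),np.round(c,1),round(rad,1))
cs,_=cv2.findContours(rg,cv2.RETR_EXTERNAL,cv2.CHAIN_APPROX_NONE); print(cv2.fitEllipse(max(cs,key=len)))
e=cv2.fitEllipse(max(cs,key=len)); print("ring ell",ray(*e[0],.034))
print("boss",ray(288,148,.057))
for lab in (0,1):
    hm=m.copy();hm[:190]=0;hm[245:]=0
    hm=hm*(P[...,2]>.04); 
    if lab==0: hm[:,285:]=0
    else: hm[:,:285]=0
    for v in (195,205,215,225,235):
        u=np.nonzero(hm[v])[0]; a=ray(u[0],v,.052);b=ray(u[-1],v,.052); print(lab,u[0],u[-1],a[:2].round(4),b[:2].round(4))
k=(P[...,2]>.10)&(P[...,1]<-.3); print("can",k.sum(),np.nanmin(P[k],0).round(3),np.nanmax(P[k],0).round(3))
z2=np.load("scene1.npz");P2=z2["P"]
k=(P2[...,2]>.03)&(P2[...,2]<.2)&(P2[...,1]<-.3)&(P2[...,1]>-.5)&(P2[...,0]>.4)&(P2[...,0]<.7)
print("can scene",k.sum(),np.nanmin(P2[k],0).round(3),np.nanmax(P2[k],0).round(3))
# stub from wrist irrelevant; from scene top ring fit
Q=P2[225:280,285:340].reshape(-1,3)
for lo,hi in ((.1475,.156),(.102,.110)):
    T=Q[(Q[:,2]>lo)&(Q[:,2]<hi)]; c,r=cv2.minEnclosingCircle((T[:,:2]*1000).astype(np.float32)); print("circle",lo,len(T),c,r,np.median(T,0))
E
```

```text
ring 576 [ 686.  -242.7] 25.5
((290.3190612792969, 74.15723419189453), (37.13471221923828, 45.838619232177734), 3.896915912628174)
ring ell [ 0.68571931 -0.24318525  0.034     ]
boss [ 0.60607532 -0.24117023  0.057     ]
0 260 266 [ 0.5525 -0.2092] [ 0.5525 -0.2162]
0 258 264 [ 0.5406 -0.2067] [ 0.5407 -0.2137]
0 255 262 [ 0.5285 -0.203 ] [ 0.5286 -0.2112]
0 252 259 [ 0.5162 -0.1991] [ 0.5162 -0.2075]
0 250 256 [ 0.5037 -0.1964] [ 0.5037 -0.2036]
1 302 309 [ 0.5527 -0.2579] [ 0.5527 -0.266 ]
1 304 311 [ 0.5408 -0.2604] [ 0.5408 -0.2686]
1 305 312 [ 0.5287 -0.2619] [ 0.5287 -0.2701]
1 307 314 [ 0.5164 -0.2645] [ 0.5164 -0.2728]
1 308 315 [ 0.5039 -0.266 ] [ 0.5039 -0.2744]
can 5587 [ 0.482 -0.47   0.1  ] [ 0.581 -0.3    0.329]
can scene 807 [ 0.482 -0.482  0.031] [ 0.541 -0.418  0.174]
circle 0.1475 51 (568.1402587890625, 155.26881408691406) 19.398487091064453 [0.57261928 0.15754368 0.14911174]
circle 0.102 270 (567.8888549804688, 153.66189575195312) 33.9712028503418 [0.57944125 0.16531994 0.10639604]
```

Request:
step_arm:
  targets:
    - {"x":0,"y":0.15,"z":3,"wx":0,"wy":0,"wz":2.7}
    - {"x":0,"y":0.15,"z":6.5,"wx":0,"wy":0,"wz":2.7}
    - {"x":0,"y":0.15,"z":10,"wx":0,"wy":0,"wz":2.7}
    - {"x":0,"y":0.15,"z":13,"wx":0,"wy":0,"wz":2.7}
    - {"x":0,"y":0.15,"z":15.5,"wx":0,"wy":0,"wz":2.7}
    - {"x":0,"y":0.15,"z":17,"wx":0,"wy":0,"wz":2.7}
    - {"x":0,"y":0.15,"z":18,"wx":0,"wy":0,"wz":2.7}
    - {"x":0,"y":0.15,"z":18,"wx":0,"wy":0,"wz":2.7}
    - {"x":0,"y":0.15,"z":18,"wx":0,"wy":0,"wz":2.7}
  hand: 0

```text
clock: 2.2
position: [0.5472, -0.2376, 0.0399]
ee_rot: [[0.999, -0.046, 0.0], [-0.046, -0.999, -0.0], [0.0, 0.0, -1.0]]
ft_force: [-0.2, 0.3, 0.2]
opening: 0.0938
gripper_force: 0.0
```

Request:
step_arm:
  targets:
    - {"x":0,"y":0,"z":0,"wx":0,"wy":0,"wz":0}
    - {"x":0,"y":0,"z":0,"wx":0,"wy":0,"wz":0}
    - {"x":0,"y":0,"z":0,"wx":0,"wy":0,"wz":0}
    - {"x":0,"y":0,"z":0,"wx":0,"wy":0,"wz":0}
    - {"x":0,"y":0,"z":0,"wx":0,"wy":0,"wz":0}
    - {"x":0,"y":0,"z":0,"wx":0,"wy":0,"wz":0}
    - {"x":0,"y":0,"z":0,"wx":0,"wy":0,"wz":0}
    - {"x":0,"y":0,"z":0,"wx":0,"wy":0,"wz":0}
    - {"x":0,"y":0,"z":0,"wx":0,"wy":0,"wz":0}
    - {"x":0,"y":0,"z":0,"wx":0,"wy":0,"wz":0}
    - {"x":0,"y":0,"z":0,"wx":0,"wy":0,"wz":0}
    - {"x":0,"y":0,"z":0,"wx":0,"wy":0,"wz":0}
  hand: 1
  squeeze: 50

```text
clock: 3.2
position: [0.5469, -0.2375, 0.04]
ee_rot: [[0.999, -0.047, -0.0], [-0.047, -0.999, 0.0], [-0.0, -0.0, -1.0]]
ft_force: [-5.6, 2.4, 7.0]
opening: 0.0308
gripper_force: 50.0
```

Request:
step_arm:
  targets:
    - {"x":0,"y":0,"z":-0.5,"wx":0,"wy":0,"wz":0}
    - {"x":0,"y":0,"z":-1.5,"wx":0,"wy":0,"wz":0}
    - {"x":0,"y":0,"z":-3,"wx":0,"wy":0,"wz":0}
    - {"x":0,"y":0,"z":-5,"wx":0,"wy":0,"wz":0}
    - {"x":0,"y":0,"z":-7,"wx":0,"wy":0,"wz":0}
    - {"x":0,"y":0,"z":-9,"wx":0,"wy":0,"wz":0}
    - {"x":0,"y":0,"z":-11,"wx":0,"wy":0,"wz":0}
    - {"x":0,"y":0,"z":-13,"wx":0,"wy":0,"wz":0}
    - {"x":0,"y":0,"z":-15,"wx":0,"wy":0,"wz":0}
    - {"x":0,"y":0,"z":-16,"wx":0,"wy":0,"wz":0}
    - {"x":0,"y":0,"z":-16,"wx":0,"wy":0,"wz":0}
    - {"x":0,"y":0,"z":-16,"wx":0,"wy":0,"wz":0}

```text
clock: 4.2
position: [0.5469, -0.2374, 0.1991]
ee_rot: [[0.999, -0.047, -0.0], [-0.047, -0.999, 0.0], [-0.0, -0.0, -1.0]]
ft_force: [-0.2, 0.7, -3.7]
opening: 0.0305
gripper_force: 50.0
```

```bash
python3 - <<'E'
from h import *
for n in ["wrist","scene","side"]:
    im,d,P,m,R,C=pts(n); np.savez(f"{n}2.npz",im=im,P=P,R=R,C=C); cv2.imwrite(f"pics/{n}2.png",im[:,:,::-1])
s=observe();print(s["position"],s["opening"],s["ft_force"])
E
```

```text
[ 0.5465503  -0.23727871  0.19794838] 0.030205741124764023 [ 0.49114974 -1.02620774 -3.63398245]
```

View pics/wrist2.png

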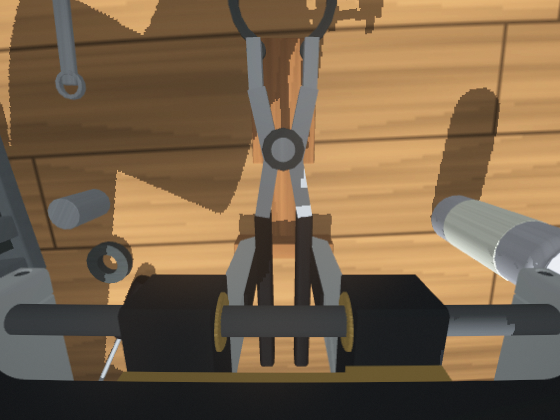

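The wrist view shows the pliers held by parallel, closed handles. The boss is at (283,150), and the spread ring is cut off at the top edge around (283,10). I'll measure ring height, tilt and offset.

```bash
python3 - <<'E'
from h import *
s=observe();E=np.array(s["ee_rot"]);p=np.array(s["position"])
for n in ["wrist","scene","side"]:
    z=np.load(n+"2.npz");P=z["P"];im=z["im"].astype(int)
    T=(P-p)@E; T[...,2]*=-1   # up positive
    k=(T[...,0]>.02)&(T[...,0]<.185)&(abs(T[...,1])<.045)&(abs(T[...,2])<.06)
    print(n,k.sum())
    Q=T[k]
    for a in np.arange(.02,.185,.0125):
        j=(Q[:,0]>=a)&(Q[:,0]<a+.0125)
        if j.sum()>3: print(round(a,4),j.sum(),"z p10,50,90",(np.percentile(Q[j,2],[10,50,90])*1e3).round(1),"y",(Q[j,1].min()*1e3).round(1),(Q[j,1].max()*1e3).round(1))
E
```

```text
wrist 7935
0.02 740 z p10,50,90 [10.5 11.7 12.5] y -16.0 16.3
0.0325 675 z p10,50,90 [11.  11.8 12.6] y -14.7 14.8
0.045 786 z p10,50,90 [11.1 12.  13.6] y -12.6 13.0
0.0575 1078 z p10,50,90 [12.4 14.3 17.2] y -12.2 12.3
0.07 1090 z p10,50,90 [10.9 12.  13.9] y -15.0 14.7
0.0825 1010 z p10,50,90 [10.8 11.6 12.5] y -17.7 17.4
0.095 782 z p10,50,90 [6.4 7.6 8.7] y -18.0 17.5
0.1075 914 z p10,50,90 [-5.4  7.4  8.4] y -19.9 19.6
0.12 485 z p10,50,90 [-7.5 -6.4 -5.5] y -27.0 25.9
0.1325 375 z p10,50,90 [-7.5 -6.5 -5.6] y -28.7 27.8
scene 604
0.02 57 z p10,50,90 [-1.2  7.7 13. ] y -21.3 15.5
0.0325 55 z p10,50,90 [-1.1  8.3 13.2] y -19.9 14.2
0.045 53 z p10,50,90 [ 0.7  9.4 13.2] y -18.9 11.1
0.0575 55 z p10,50,90 [-3.1 11.  16.7] y -16.7 6.1
0.07 62 z p10,50,90 [-0.2  9.5 14.3] y -19.6 10.9
0.0825 70 z p10,50,90 [-0.9  8.3 12.1] y -21.1 14.4
0.095 53 z p10,50,90 [-2.6  4.2 10.7] y -22.5 17.0
0.1075 63 z p10,50,90 [-6.4  1.9  7.8] y -24.0 18.4
0.12 33 z p10,50,90 [-9.8 -7.9 -2.9] y -29.4 22.3
0.1325 27 z p10,50,90 [-11.4  -7.3  -5.2] y -31.7 25.5
0.145 28 z p10,50,90 [-12.   -7.4  -4.8] y -32.8 23.6
0.1575 43 z p10,50,90 [-10.3  -6.9  -4.4] y -27.9 22.7
0.17 5 z p10,50,90 [-10.8  -8.8  -6.4] y -7.3 -0.1
side 246
0.02 13 z p10,50,90 [-1.3  7.7 13.7] y -21.4 -11.1
0.0325 21 z p10,50,90 [ 2.7  9.7 13.5] y -16.7 7.8
0.045 24 z p10,50,90 [ 0.5  8.9 13.8] y -13.1 9.4
0.0575 28 z p10,50,90 [-7.1 10.1 17.6] y -14.6 7.5
0.07 24 z p10,50,90 [ 0.2  9.4 15.9] y -17.9 3.7
0.0825 26 z p10,50,90 [ 0.4  7.2 12.2] y -20.8 9.6
0.095 22 z p10,50,90 [-0.   6.8 10.5] y -22.1 18.9
0.1075 32 z p10,50,90 [-3.4  5.1 10. ] y -28.8 16.0
0.12 12 z p10,50,90 [-9.6 -4.8  0.1] y -29.3 17.6
0.1325 11 z p10,50,90 [-8.6 -5.9 -3. ] y -30.4 27.9
0.145 13 z p10,50,90 [-10.3  -7.3  -1.4] y -33.7 31.0
0.1575 18 z p10,50,90 [-9.7 -4.6 -1.7] y -22.2 24.4
```

Request:
step_arm:
  targets:
    - {"x":-0.3,"y":-1,"z":0,"wx":0,"wy":0,"wz":0}
    - {"x":-1,"y":-3,"z":0,"wx":0,"wy":0,"wz":0}
    - {"x":-2,"y":-6,"z":0,"wx":0,"wy":0,"wz":0}
    - {"x":-3,"y":-9,"z":0,"wx":0,"wy":0,"wz":0}
    - {"x":-4.1,"y":-12,"z":0,"wx":0,"wy":0,"wz":0}
    - {"x":-5.2,"y":-15,"z":0,"wx":0,"wy":0,"wz":0}
    - {"x":-6.2,"y":-18,"z":0,"wx":0,"wy":0,"wz":0}
    - {"x":-7.2,"y":-21,"z":0,"wx":0,"wy":0,"wz":0}
    - {"x":-8.2,"y":-24,"z":0,"wx":0,"wy":0,"wz":0}
    - {"x":-9.3,"y":-27,"z":0,"wx":0,"wy":0,"wz":0}
    - {"x":-10.3,"y":-30,"z":0,"wx":0,"wy":0,"wz":0}
    - {"x":-11.3,"y":-33,"z":0,"wx":0,"wy":0,"wz":0}
    - {"x":-12.3,"y":-36,"z":0,"wx":0,"wy":0,"wz":0}
    - {"x":-13,"y":-38,"z":0,"wx":0,"wy":0,"wz":0}
    - {"x":-13.4,"y":-39,"z":0,"wx":0,"wy":0,"wz":0}
    - {"x":-13.5,"y":-39.2,"z":0,"wx":0,"wy":0,"wz":0}
    - {"x":-13.5,"y":-39.2,"z":0,"wx":0,"wy":0,"wz":0}
    - {"x":-13.5,"y":-39.2,"z":0,"wx":0,"wy":0,"wz":0}
    - {"x":-13.5,"y":-39.2,"z":0,"wx":0,"wy":0,"wz":0}

```text
clock: 5.93
position: [0.4309, 0.1595, 0.1993]
ee_rot: [[0.999, -0.048, -0.0], [-0.048, -0.999, -0.0], [-0.0, 0.0, -1.0]]
ft_force: [-0.4, -0.1, -3.4]
opening: 0.0309
gripper_force: 50.0
```

```bash
python3 - <<'E'
from h import *
s=observe();print(s["position"],s["opening"],s["ft_force"])
W=[]
for n in ["scene","side"]:
    im,d,P,m,R,C=pts(n); np.savez(f"{n}3.npz",im=im,P=P,R=R,C=C)
    V=np.array(m["view"]);K=np.array(m["K"]);c=V@[.5675,.154,.15,1];u=(K@(c[:3]/c[2]))[:2].astype(int)
    a=im[max(u[1]-28,0):u[1]+32,u[0]-35:u[0]+25,::-1]; print(n,u); W.append(cv2.resize(a,(400,400),interpolation=cv2.INTER_CUBIC))
im,d,P,m,R,C=pts("wrist"); np.savez("wrist3.npz",im=im,P=P,R=R,C=C); W.append(cv2.resize(im[:200,:,::-1],(800,200))[:, :]) 
top=np.hstack(W[:2]); cv2.imwrite("pics/c3.png",np.vstack([top,cv2.resize(im[0:140,140:420,::-1],(400,200)).repeat(1,0) if 0 else W[2]]))
E
```

```text
[0.43087295 0.1594718  0.19932399] 0.030928295718859463 [-0.37243867 -0.07146572 -3.42281673]
scene [310 247]
side [253 221]
```

View pics/c3.png

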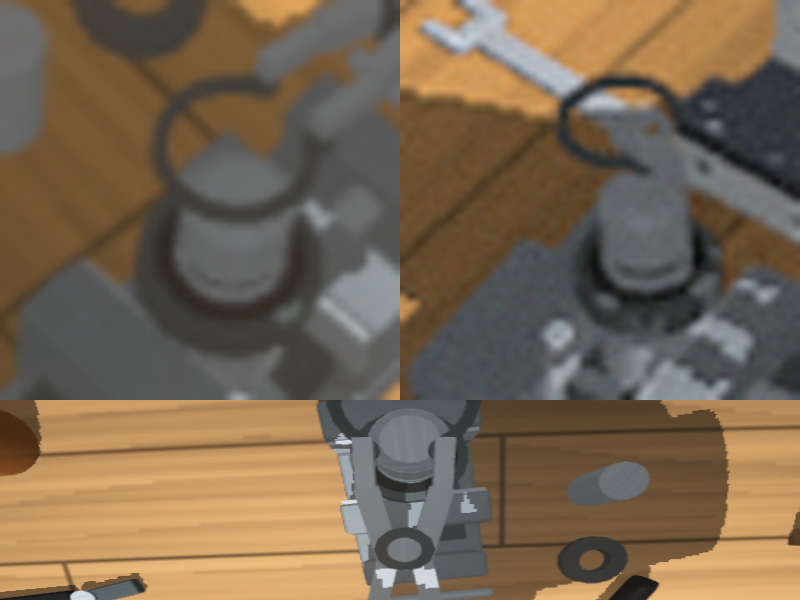

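The ring hangs above the stub in all views (composite: ring at (235,145) in the scene crop, (620,120) in the side crop). I'll fit the ring and the stub axis in each camera.

```bash
cat > fit.py <<'E'
from h import *
from scipy.optimize import least_squares
def fitc(Q,r0,free=False,c0=None):
    f=lambda a:np.hypot(Q[:,0]-a[0],Q[:,1]-a[1])-(a[2] if free else r0)
    x0=list(c0 if c0 is not None else Q[:,:2].mean(0))+([r0] if free else [])
    r=least_squares(f,x0,loss="soft_l1",f_scale=.001); return r.x.round(4),(np.median(abs(r.fun))*1e3).round(2)
def run(tag,c=(.5675,.154)):
    s=observe();p=np.array(s["position"]);E=np.array(s["ee_rot"])
    rc=p+E@[.1374,0,0]; zr=p[2]-.008; print("ring predicted",rc[:2].round(4),"mid z",zr.round(4))
    for n in ["wrist","scene","side"]:
        z=np.load(f"{n}{tag}.npz");P=z["P"].reshape(-1,3);P=P[np.isfinite(P).all(1)]
        d=np.hypot(P[:,0]-c[0],P[:,1]-c[1])
        sh=P[(d<.03)&(P[:,2]>.112)&(P[:,2]<.144)]
        tp=P[(d<.03)&(P[:,2]>.145)&(P[:,2]<.156)]
        be=P[(d<.042)&(P[:,2]>.085)&(P[:,2]<.103)]
        bt=P[(d<.042)&(P[:,2]>.104)&(P[:,2]<.109)]
        dr=np.hypot(P[:,0]-rc[0],P[:,1]-rc[1])
        T=(P-p)@E
        rg=P[(abs(P[:,2]-zr)<.005)&(dr<.034)&(dr>.016)&~((abs(T[:,1])<.022)&(T[:,0]<.1374))]
        print(n)
        for nm,Q,r in [("shaft",sh,.02),("bearing side",be,.034)]:
            if len(Q)>25: print(" ",nm,len(Q),*fitc(Q,r,c0=c))
        if len(tp)>20: print("  top",len(tp),((tp.max(0)+tp.min(0))/2).round(4),np.median(tp[:,2]).round(4))
        if len(bt)>20: print("  bearing top z",len(bt),np.median(bt[:,2]).round(4))
        if len(rg)>15: print("  ring",len(rg),*fitc(rg,.0255,c0=rc[:2]),"z",np.median(rg[:,2]).round(4),"free",*fitc(rg,.0255,True,rc[:2]))
E
python3 -c "
from fit import *
run(3)"
```

```text
ring predicted [0.5681 0.1531] mid z 0.1914
wrist
  shaft 1166 [0.5599 0.1388] 4.8
  bearing side 53 [0.5655 0.1507] 0.12
  top 798 [0.5653 0.1516 0.1478] 0.1466
  bearing top z 1147 0.1053
  ring 517 [0.57   0.1535] 1.09 z 0.1916 free [0.5694 0.1535 0.0253] 1.07
scene
  shaft 135 [0.5667 0.153 ] 0.74
  bearing side 79 [0.5662 0.1526] 0.55
  top 94 [0.5683 0.1536 0.1487] 0.1471
  bearing top z 227 0.1066
  ring 104 [0.5743 0.1557] 1.46 z 0.1918 free [0.5735 0.1555 0.0263] 1.32
side
  shaft 110 [0.5666 0.1504] 1.43
  bearing side 66 [0.5671 0.1498] 1.07
  top 81 [0.5642 0.1529 0.1494] 0.1474
  bearing top z 105 0.107
  ring 63 [0.573  0.1536] 1.91 z 0.1934 free [0.5716 0.1533 0.0269] 1.76
```

```bash
cat >> fit.py <<'E'
def rays(tag):
    s=observe();p=np.array(s["position"]);E=np.array(s["ee_rot"]);rc=p+E@[.1374,0,0]; zr=p[2]-.008
    for n in ["wrist","scene","side"]:
        z=np.load(f"{n}{tag}.npz");P=z["P"];R=z["R"];C=z["C"]
        def cast(h): return C+R*((h-C[2])/R[...,2])[...,None]
        X=cast(zr); d=np.hypot(X[...,0]-rc[0],X[...,1]-rc[1]); T=(X-p)@E
        k=(abs(P[...,2]-zr)<.008)&(d<.036)&(d>.014)&~((abs(T[...,1])<.024)&(T[...,0]<.1374))
        print(n,"ring",k.sum(),*fitc(X[k],.0255,c0=rc[:2]),*fitc(X[k],.0255,True,rc[:2]))
        if n=="wrist":
            Y=cast(p[2]+.017);TY=(Y-p)@E
            k=((P[...,2]-p[2])>.0142)&(abs(TY[...,0]-.06)<.016)&(abs(TY[...,1])<.016)
            Q=TY[k];print(" boss tool",k.sum(),((Q.max(0)+Q.min(0))/2).round(4),(Q.max(0)-Q.min(0)).round(4))
E
python3 -c "
from fit import *
rays(3)
z=np.load('wrist3.npz');print(z['im'][0:6,150:420:20].sum(-1)[2])"
```

```text
wrist ring 340 [0.5671 0.1535] 0.89 [0.5677 0.1535 0.0257] 0.93
 boss tool 458 [ 0.0661  0.0006 -0.017 ] [0.015 0.013 0.   ]
scene ring 111 [0.575  0.1557] 1.48 [0.5743 0.1556 0.0261] 1.49
side ring 63 [0.5744 0.1522] 2.07 [0.573  0.1522 0.0268] 1.8
[437 418 399 394 158 268 267 260 266 159 199 188 189 191]
```

```bash
python3 - <<'E'
from fit import *
s=observe();p=np.array(s["position"]);E=np.array(s["ee_rot"])
z=np.load("wrist3.npz");P=z["P"];R=z["R"];C=z["C"];im=z["im"]
T=(P-p)@E
c=im[120:180,245:325].astype(np.uint8)
g=cv2.cvtColor(c,cv2.COLOR_RGB2GRAY)
h=cv2.HoughCircles(cv2.resize(g,None,fx=4,fy=4,interpolation=2),cv2.HOUGH_GRADIENT,1,500,param1=80,param2=20,minRadius=50,maxRadius=110)
print("hough",h)
if h is not None:
    u,v=h[0,0,0]/4+245,h[0,0,1]/4+120
    r=R[int(round(v)),int(round(u))]
    for hh in (.0,.012,.017): X=C+r*((p[2]+hh-C[2])/r[2]); print(u,v,hh,((X-p)@E).round(4))
for v in range(120,180,5): print(v,np.round(P[v,284]-p,4), np.round(P[v,272]-p,4))
def im4(n):
    z=np.load(n+"3.npz");X=z["im"];return X
a=im4("wrist")[0:150,200:370]; a=cv2.resize(a,(680,600),interpolation=2); cv2.imwrite("pics/w3.png",a[:,:,::-1])
E
```

```text
hough [[[153.5 116.5  84.8]]]
283.375 149.125 0.0 [ 0.0647  0.0001 -0.    ]
283.375 149.125 0.012 [ 0.0652  0.0001 -0.012 ]
283.375 149.125 0.017 [ 0.0654  0.0001 -0.017 ]
120 [ 0.0866 -0.0053 -0.1246] [0.0797 0.0016 0.0099]
125 [ 0.082  -0.005  -0.1252] [0.0773 0.0017 0.0102]
130 [ 0.0745 -0.0042  0.0117] [0.0748 0.0018 0.0117]
135 [ 0.072  -0.0041  0.0129] [0.0723 0.0019 0.0132]
140 [ 0.0696 -0.004   0.0155] [0.0699 0.0021 0.0123]
145 [ 0.0672 -0.0039  0.0146] [0.0675 0.0021 0.0167]
150 [ 0.0648 -0.0037  0.0156] [0.0651 0.0022 0.0159]
155 [ 0.0623 -0.0036  0.015 ] [0.0624 0.0025 0.0129]
160 [ 0.0598 -0.0035  0.0151] [0.0599 0.0026 0.0129]
165 [ 0.057  -0.0034  0.0124] [0.0574 0.0028 0.0132]
170 [ 0.0544 -0.0033  0.0122] [0.0547 0.003  0.0119]
175 [ 0.0326 -0.0027 -0.138 ] [0.0519 0.0032 0.0103]
```

View pics/w3.png

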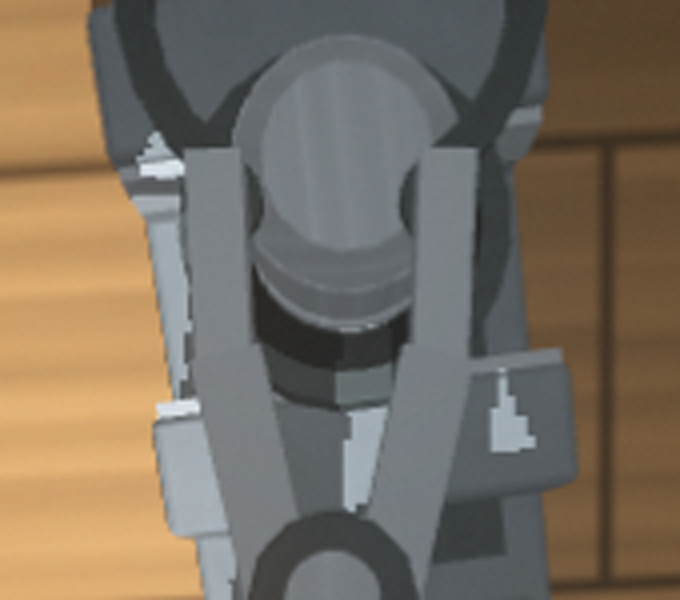

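The boss sits 65 mm ahead of the TCP, so the pliers are gripped 5 mm further forward than planned. The ring is therefore about 7.6 mm too far in +x and 2 mm in +y. Correcting this, then checking again.

Request:
step_arm:
  targets:
    - {"x":-0.4,"y":0.1,"z":0.4,"wx":0,"wy":0,"wz":0}
    - {"x":-0.75,"y":0.25,"z":1.2,"wx":0,"wy":0,"wz":0}
    - {"x":-0.75,"y":0.25,"z":2,"wx":0,"wy":0,"wz":0}
    - {"x":-0.75,"y":0.25,"z":2.5,"wx":0,"wy":0,"wz":0}
    - {"x":-0.75,"y":0.25,"z":2.5,"wx":0,"wy":0,"wz":0}
    - {"x":-0.75,"y":0.25,"z":2.5,"wx":0,"wy":0,"wz":0}

```text
clock: 6.58
position: [0.4229, 0.1583, 0.1741]
ee_rot: [[0.999, -0.047, -0.001], [-0.047, -0.999, -0.0], [-0.001, 0.0, -1.0]]
ft_force: [0.0, 0.0, -2.3]
opening: 0.0304
gripper_force: 50.0
```

```bash
sed -i 's/\.1374/.1424/g' fit.py; python3 - <<'E'
from fit import *
W=[];s=observe();print(s["position"])
for n in ["wrist","scene","side"]:
    im,d,P,m,R,C=pts(n); np.savez(f"{n}4.npz",im=im,P=P,R=R,C=C)
    if n!="wrist":
        V=np.array(m["view"]);K=np.array(m["K"]);c=V@[.5675,.154,.15,1];u=(K@(c[:3]/c[2]))[:2].astype(int)
        W.append(cv2.resize(im[u[1]-25:u[1]+30,u[0]-30:u[0]+25,::-1],(400,400),interpolation=2))
cv2.imwrite("pics/c4.png",np.hstack(W))
run(4,(.5665,.152)); rays(4)
E
```

```text
[0.42293729 0.15827543 0.17409489]
ring predicted [0.5654 0.1517] mid z 0.1667
wrist
  shaft 1344 [0.5546 0.167 ] 5.35
  bearing side 111 [0.5656 0.1507] 0.11
  top 1016 [0.5586 0.1512 0.1478] 0.1467
  bearing top z 1555 0.1052
  ring 516 [0.5621 0.1523] 1.08 z 0.1662 free [0.5617 0.1523 0.0254] 1.09
scene
  shaft 127 [0.5666 0.1529] 0.81
  bearing side 79 [0.5662 0.1526] 0.51
  top 98 [0.5677 0.1522 0.1495] 0.1473
  bearing top z 209 0.1062
  ring 116 [0.5677 0.155 ] 1.58 z 0.167 free [0.5666 0.1547 0.0266] 1.25
side
  shaft 108 [0.5661 0.1501] 1.45
  bearing side 60 [0.5665 0.15  ] 1.17
  top 41 [0.5646 0.1526 0.1495] 0.1472
  bearing top z 108 0.1068
  ring 58 [0.5653 0.1529] 1.15 z 0.1682 free [0.5642 0.153  0.0265] 0.98
wrist ring 299 [0.5596 0.1523] 0.76 [0.5613 0.1522 0.0261] 0.77
 boss tool 398 [ 0.0649 -0.0002 -0.017 ] [0.0111 0.0114 0.    ]
scene ring 111 [0.5676 0.1548] 1.82 [0.5667 0.1546 0.0263] 1.79
side ring 57 [0.5663 0.1519] 1.9 [0.5648 0.1517 0.0269] 1.78
```

View pics/c4.png

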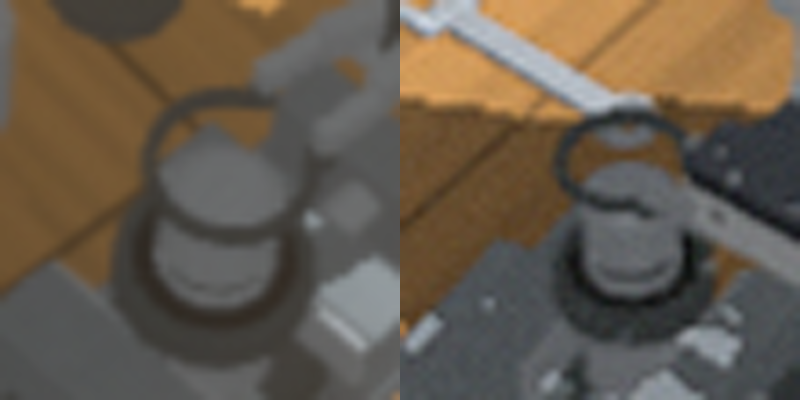

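Request:
step_arm:
  targets:
    - {"x":0,"y":0.15,"z":0,"wx":0,"wy":0,"wz":0}
    - {"x":0,"y":0.15,"z":0.3,"wx":0,"wy":0,"wz":0}
    - {"x":0,"y":0.15,"z":0.7,"wx":0,"wy":0,"wz":0}
    - {"x":0,"y":0.15,"z":1.1,"wx":0,"wy":0,"wz":0}
    - {"x":0,"y":0.15,"z":1.5,"wx":0,"wy":0,"wz":0}
    - {"x":0,"y":0.15,"z":1.8,"wx":0,"wy":0,"wz":0}
    - {"x":0,"y":0.15,"z":2.1,"wx":0,"wy":0,"wz":0}
    - {"x":0,"y":0.15,"z":2.4,"wx":0,"wy":0,"wz":0}
    - {"x":0,"y":0.15,"z":2.4,"wx":0,"wy":0,"wz":0}
    - {"x":0,"y":0.15,"z":2.4,"wx":0,"wy":0,"wz":0}

```text
clock: 7.57
position: [0.4229, 0.1568, 0.1503]
ee_rot: [[0.999, -0.047, -0.0], [-0.047, -0.999, -0.0], [-0.0, 0.0, -1.0]]
ft_force: [-0.7, 0.6, -2.6]
opening: 0.0306
gripper_force: 50.0
```

```bash
python3 - <<'E'
from fit import *
s=observe();print(s["position"],s["ft_force"],s["torque"])
for n in ["wrist","scene","side"]:
    im,d,P,m,R,C=pts(n); np.savez(f"{n}5.npz",im=im,P=P,R=R,C=C)
    p=np.array(s["position"]);E=np.array(s["ee_rot"]);T=(P-p)@E
    if n=="wrist":
        for a,b in ((.02,.04),(.092,.108),(.12,.136)):
            k=(T[...,0]>a)&(T[...,0]<b)&(abs(T[...,1])<.03)&(abs(T[...,1])>(.023 if a>.11 else 0))&(abs(T[...,2])<.03); print(a,k.sum(),-np.median(T[k][:,2]).round(4))
rays(5)
a=np.load("wrist5.npz")["im"][0:150,200:370]; cv2.imwrite("pics/w5.png",cv2.resize(a,(680,600),interpolation=2)[:,:,::-1])
E
```

```text
[0.42289011 0.15677079 0.15034848] [-0.69945246  0.58016927 -2.61269961] [0.12014987 0.18805571 0.04294988]
0.02 1136 0.0106
0.092 1052 0.0065
0.12 227 -0.0079
wrist ring 306 [0.5597 0.1508] 0.81 [0.5617 0.1506 0.0261] 0.79
 boss tool 440 [ 0.0649  0.0005 -0.017 ] [0.016  0.0129 0.    ]
scene ring 175 [0.5632 0.1518] 3.52 [0.5633 0.1518 0.0254] 3.49
side ring 95 [0.563  0.1502] 3.47 [0.5628 0.1502 0.0256] 3.48
```

View pics/w5.png

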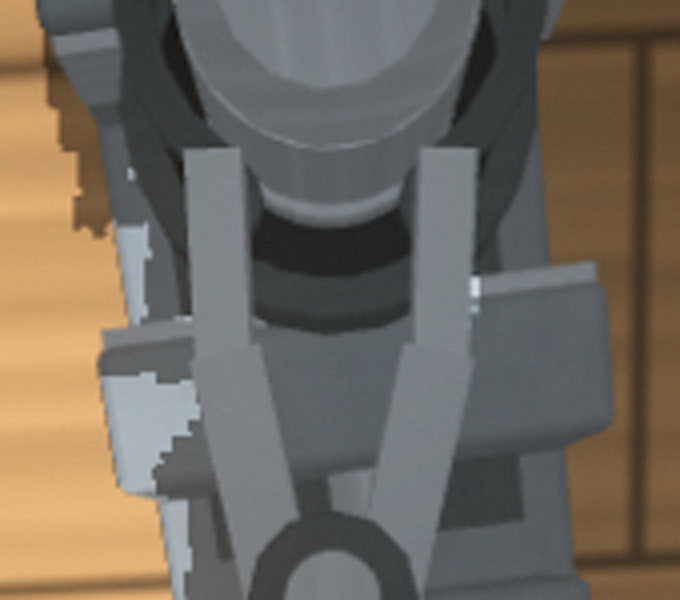

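The ring is now over the stub top with even gaps left and right (stub edges 175/480, ring edges 118/547) and no contact force. I'll continue down.

Request:
step_arm:
  targets:
    - {"x":0,"y":0,"z":0.3,"wx":0,"wy":0,"wz":0}
    - {"x":0,"y":0,"z":0.6,"wx":0,"wy":0,"wz":0}
    - {"x":0,"y":0,"z":0.9,"wx":0,"wy":0,"wz":0}
    - {"x":0,"y":0,"z":1.2,"wx":0,"wy":0,"wz":0}
    - {"x":0,"y":0,"z":1.5,"wx":0,"wy":0,"wz":0}
    - {"x":0,"y":0,"z":1.8,"wx":0,"wy":0,"wz":0}
    - {"x":0,"y":0,"z":2.1,"wx":0,"wy":0,"wz":0}
    - {"x":0,"y":0,"z":2.4,"wx":0,"wy":0,"wz":0}
    - {"x":0,"y":0,"z":2.5,"wx":0,"wy":0,"wz":0}
    - {"x":0,"y":0,"z":2.5,"wx":0,"wy":0,"wz":0}
    - {"x":0,"y":0,"z":2.5,"wx":0,"wy":0,"wz":0}
    - {"x":0,"y":0,"z":2.5,"wx":0,"wy":0,"wz":0}

```text
clock: 8.72
position: [0.423, 0.1568, 0.1256]
ee_rot: [[0.999, -0.047, 0.0], [-0.047, -0.999, 0.0], [0.0, -0.0, -1.0]]
ft_force: [0.3, -0.3, -2.9]
opening: 0.0303
gripper_force: 50.0
```

```bash
python3 - <<'E'
from fit import *
s=observe();print(s["position"],s["ft_force"],s["torque"],s["opening"])
W=[]
for n in ["wrist","scene","side"]:
    im,d,P,m,R,C=pts(n); np.savez(f"{n}6.npz",im=im,P=P,R=R,C=C)
    p=np.array(s["position"]);E=np.array(s["ee_rot"]);T=(P-p)@E
    for nm,a,b,y0,y1 in (("handle",.02,.04,0,.02),("jaw",.092,.108,0,.02),("ring",.118,.136,.0235,.03)):
        k=(T[...,0]>a)&(T[...,0]<b)&(abs(T[...,1])<y1)&(abs(T[...,1])>y0)&(abs(T[...,2])<.017)
        if k.sum(): print(n,nm,k.sum(),"z",P[k][:,2].round(4).mean().round(4),[np.median(P[k&(T[...,1]*sg>0)][:,2]).round(4) for sg in (-1,1)])
    r=np.hypot(P[...,0]-.5665,P[...,1]-.1515)
    for nm,lo,hi in (("bearing top",.1,.109),("stub top",.1465,.155)):
        k=(P[...,2]>lo)&(P[...,2]<hi)&(r<(.031 if lo<.12 else .013))
        if k.sum(): print(n,nm,k.sum(),np.median(P[k][:,2]).round(4))
    if n!="wrist":
        V=np.array(m["view"]);K=np.array(m["K"]);c=V@[.5675,.154,.12,1];u=(K@(c[:3]/c[2]))[:2].astype(int)
        W.append(cv2.resize(im[u[1]-27:u[1]+23,u[0]-27:u[0]+23,::-1],(400,400),interpolation=2))
    else: W.append(cv2.resize(im[0:150,200:350,::-1],(0,0) if 0 else (400,400),interpolation=2)) if 0 else None
cv2.imwrite("pics/c6.png",np.hstack([w for w in W if w is not None]))
E
```

```text
[0.42300741 0.15680619 0.12557763] [ 0.28730389 -0.27206438 -2.88099454] [0.09660883 0.23594972 0.04736821] 0.030320591697101603
wrist handle 1141 z 0.1359 [np.float64(0.1362), np.float64(0.1362)]
wrist jaw 1053 z 0.1325 [np.float64(0.132), np.float64(0.1322)]
wrist ring 195 z 0.1178 [np.float64(0.1178), np.float64(0.1178)]
wrist bearing top 1529 0.1054
scene handle 74 z 0.1341 [np.float64(0.1349), np.float64(0.1352)]
scene jaw 63 z 0.1315 [np.float64(0.1326), np.float64(0.1328)]
scene ring 10 z 0.118 [np.float64(0.1196), np.float64(nan)]
scene bearing top 95 0.1056
scene stub top 23 0.1477
side jaw 15 z 0.1305 [np.float64(0.1318), np.float64(nan)]
side ring 10 z 0.1174 [np.float64(0.1184), np.float64(0.1203)]
side bearing top 53 0.1065
side stub top 30 0.1478
  return _methods._mean(a, axis=axis, dtype=dtype,
  ret = ret.dtype.type(ret / rcount)
```

View pics/c6.png

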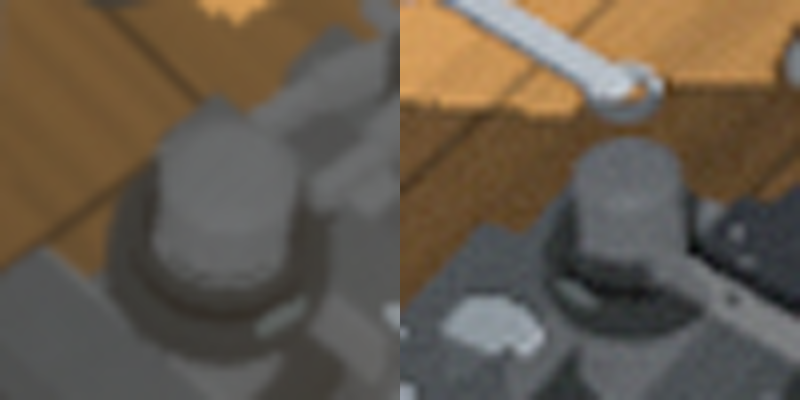

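The ring's top face is at about 0.118 m, 12.4 mm above the bearing. Its middle is therefore at the groove height of about 0.116 m, level and with no contact force. Handing in.

```bash
python3 -c "
from plant import *
s=observe();print(s['clock'],s['position'],s['gripper_force'],s['ft_force'])
print(close_job())"
```

```text
8.8667 [0.42300331 0.15681411 0.12559341] 49.98530924320221 [-0.74289661  0.26699609 -2.11555286]
the job is handed in; nothing more can be done
None
```

I handed the job in at 8.9 s with the pliers gripped at 50 N and the spread ring level around the stub at groove height, about 116 mm up by the last measurement, with no contact force; the judge's verdict isn't shown to me.

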